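Touch-check a painted pot and count it

TASK

Three freshly painted pots stand upside down to dry: with the fingertips, lightly touch the middle of the upturned base of the medium-sized one and rest there for about half a second to feel whether it is dry, then lift the hand off and count the pot by pressing the big plunger of the tally counter all the way down and letting it go. Touch gently, so that the pot is not shoved, tipped or lifted, press nothing else on the counter, and leave the other two pots, the paint jar and the markers untouched. Finish with the hand clear of everything.

Things in the scene. Friction and masses are not known exactly. Their poses are not given: they have to be found in the camera images.
- pot_medium: green plastic plant pot with white painted dots, standing upside down (rim down, flat base up), loose, about 110 to 225 g; rim diameter 120 mm, base diameter 76 mm, total height 120 mm. Origin: centre of its underside on the table; z up; round, its yaw means nothing. This is the pot to be touched
- pot_medium_base (a point): middle of the upturned base (top face, four small drain holes round it) of the medium pot, 120 mm above the table, z up; the thin base gives like a spring, about 0.6 N per mm, at most 9 mm
- pot_large: green plastic plant pot with white painted dots, standing upside down (rim down, flat base up), loose, about 150 to 310 g; rim diameter 140 mm, base diameter 90 mm, total height 150 mm. Origin: centre of its underside on the table; z up; round, its yaw means nothing. To be left alone
- pot_small: green plastic plant pot with white painted dots, standing upside down (rim down, flat base up), loose, about 75 to 155 g; rim diameter 100 mm, base diameter 62 mm, total height 92 mm. Origin: centre of its underside on the table; z up; round, its yaw means nothing. To be left alone
- counter: desk tally counter, fixed to the table: grey box 60 (x) by 130 (y) by 40 (z) mm, origin at the centre of its underside, z up. On its top stand a big round steel plunger (centre 40 mm from the origin along +y) and a small round steel reset button (40 mm along -y), with a digit window between. It may stand turned either way by up to about 70 degrees
- plunger_top (a point): centre of the top face of the big plunger, 30 mm diameter, 54 mm above the table when up; goes straight down
- plunger (a joint): travel of the big plunger in m: 0 up, 0.007 fully down; a spring brings it back, 4 N at full travel
- reset_top (a point): centre of the top face of the small reset button, 14 mm diameter, 48 mm above the table. To be left alone
- reset (a joint): travel of the reset button in m: 0 up, 0.004 fully down; spring, 3 N at full travel
- marker_cup: orange cup of markers, cup 80 mm wide and 90 mm tall, markers up to 140 mm; loose; origin at the centre of its underside
- paint_jar: closed paint jar, 54 mm diameter, 70 mm tall; loose; origin at the centre of its underside
- marker: marker pen lying on the table, 135 mm along its y axis, 16 mm thick; loose; origin at the centre of its underside

How it is judged (in metres and radians):
On the way, in this order (a step that is already met when the one before it is completed fails the run):
1. the fingertips rest on the middle of the medium pot's base: contact over 0.3 N with the TCP within 25 mm of the middle, measured level, for 0.2 s (contact force between the fingers and pot_medium above 0.3 N and horizontal distance between the grasp point and pot_medium_base below 0.025 m and distance between the grasp point and pot_medium_base below 0.045 m), for 0.2 s.
2. the hand is off the pot and the big plunger is pressed down by the fingers, over 5.5 of its 7 mm (value of joint plunger above 0.0055 m and contact force between the fingers and counter above 0.5 N and contact force between the fingers and pot_medium below 0.1 N), for 0.05 s.
At the end, for the whole second after the job is handed in: Plunger and reset button are back up (within 1.5 mm); the medium pot stands upright and at rest within 12 mm of where it was; the other pots, jar, cup and marker are within 10 mm of where they were (value of joint each of plunger, reset below 0.0015 m and distance of pot_medium from where it was at the start of the episode below 0.012 m and distance of each of pot_large, pot_small, marker_cup, paint_jar, marker from where it was at the start of the episode below 0.01 m and angle between each of pot_medium, pot_large, pot_small's own z axis and vertical below 0.1 rad and linear speed of pot_medium below 0.02 m/s); the robot touches nothing.
It fails at once if the large or the small pot is touched by the robot (over 0.5 N) or moved over 10 mm (contact force between any of the fingers, the arm and pot_large above 0.5 N or distance of any of pot_large, pot_small from where it was at the start of the episode above 0.01 m or contact force between any of the fingers, the arm and pot_small above 0.5 N).
It fails at once if the marker cup, paint jar or lying marker is touched by the robot (over 0.5 N) or moved over 10 mm (contact force between any of the fingers, the arm and marker_cup above 0.5 N or distance of any of marker_cup, paint_jar, marker from where it was at the start of the episode above 0.01 m or contact force between any of the fingers, the arm and paint_jar above 0.5 N or contact force between any of the fingers, the arm and marker above 0.5 N).
It fails at once if the medium pot is pressed hard (over 12 N) (contact force between any of the fingers, the arm and pot_medium above 12 N).
It fails at once if the medium pot is shoved aside (over 12 mm), tipped (over 0.12 rad) or lifted (over 5 mm) (distance of pot_medium from where it was at the start of the episode above 0.012 m or angle between pot_medium's own z axis and vertical above 0.12 rad or height (world z) of pot_medium above 0.005 m).
It fails at once if the counter's reset button is pressed (value of joint reset above 0.002 m).
It also fails if it takes over 48 s, if anything falls off the work surface, if the arm or the gripper's body presses on something with over 40 N, if the wrist force passes 120 N, or if a joint passes its speed limit or range.

ROBOT

A 6-joint arm with a two-finger parallel gripper is mounted at the origin on the work surface. World frame = base frame: x ahead of the robot, y to its left, z up, the work surface at z = 0. Lengths are in mm, angles in rad, forces in N, time in s.
With the tool pointing down it reaches from about 275 to 1000 mm from the base axis. Payload 8.4 kg.
Tool frame: the origin (TCP) lies between the finger pads, 19 mm behind the fingertips; this is the grasp point; z points along the fingers, y is the line along which they close (so a half turn about z gives the same grasp; the last joint's range is limited). The gripper opens to 85 mm and grips with 20 to 120 N. Pads are 22 mm wide; open, the fingers measure 114 mm over their backs; the gripper's body (76 mm by 85 mm) begins 54 mm behind the grasp point. The pads swing forward as they close: fully open they stand 13 mm farther back than shut.
Start: joints at [1.3, 0.353, 1.633, -0, 1.155, -0.002], TCP at [165.983, 602.559, 249.981] pointing down, gripper open.
Joint ranges: [-2.63, 2.63], [-0.92, 2.1], [0.06, 2.66], [-1.3, 4.44], [0, 2.69], [-3.02, 3.02]. Speed limits (rad/s): [2.22, 2.22, 2.79, 3.14, 3.14, 3.14].

INTERFACE

Orientations are given as [roll, pitch, yaw] about the fixed x, y, z axes, in that order (R = Rz(yaw) Ry(pitch) Rx(roll)).
In Python, from rig import sense, grab_frame, sign_off gives the robot as it stands. The module is installed in compiled form; this text tells all that it offers.
- The arm moves only by the tool send_rows, never from a script. Its argument "moves" is a list that holds one entry, the list of rows, each a list of 7 numbers: the shift along the world's x, y, z in m, then the turn, a rotation vector about the world's x, y, z in rad, then the opening, from -1 (shut) to 1 (fully open). In form: [[[dx, dy, dz, rx, ry, rz, jaw], ...]]. A call has 1 to 10 rows; each row shifts and turns the commanded pose from where the row before left it; what a row does not reach is not made up. A row lasts 1/10 s, in which the tool goes at most 50 mm and 8.59 degrees, less where a joint would pass 70% of its speed; a pose out of reach is approached as far as the arm can. A call with a gripper value outside its range is refused whole. The fingers move at their own pace and stop on an object; "grip_force" is the grip in N (left out, the last holds). Time passes only in rows, so rows that do not move let the fingers close. It gives the time, the measured TCP pose, the force, the opening and the grip force at its end, in the units of the state.
- sense(): the state, without advancing time (a new reading comes with each control period).
- grab_frame(name): name is "scene" or "side" or "wrist"; returns a dict with "img" (420x560x3 uint8, red, green, blue), "mtx" (3x3 intrinsics, pixels), "dist" ([k1, k2, p1, p2, k3] as OpenCV has them; the pictures are not rectified), "rvec" (rotation vector, rad) and "tvec" (3), from world to camera coordinates, as OpenCV has them; the wrist camera has in their place "T_tool_cam" (4x4, takes a point from camera to tool coordinates, whose origin is the TCP and whose axes are the flange's). Camera axes: x right, y down, z forward; pixel columns grow to the right and rows downward; lengths in mm; the calibration is good to about 2 mm. A picture is of the moment at which its call begins: read the wrist's pose just before it. There is no depth.
- sign_off(): hands the job in; it is judged then, once.
The state is a dict: "clock": time; "qpos": joint angles; "qvel": joint speeds; "joint_efforts": joint torques, N m; "eef_pos": TCP position; "tcp_rot": TCP orientation; "contact_force": force on the tool from outside, world axes, zero at the start; "wrist_torque": the same for the moment, N m; "opening": opening from 0.0 (shut) to 1.0 (fully open); "grasp_force": force on a finger pad.
Only numpy, scipy, OpenCV 4.12 (cv2) and the standard library are available. Lean on these libraries where they do the work, as an engineer would, in place of code of your own. Each camera call takes 0.05 s, during which the arm holds its last target. There are 200 camera calls.

## Working session

There is one attempt and no reset: what is moved stays moved. The work goes in short steps, Python scripts to look and compute and a tool call to move; the robot and the scene stay as the last step left them, time stands still between calls to the robot, and variables do not carry over. Pictures are saved under pics/ and viewed, at most 10 in all, crops included, and the job is handed in when it is done.

Besides the shell and the picture viewer there is one more tool, called after "Emit:" by a JSON object that holds its "api" and its "payload", one argument or row to a line. send_rows: Moves the arm, as the interface text tells. Its arguments: {"type":"object","properties":{"moves":{"type":"array"},"grip_force":{"type":"number"}},"required":["moves"]}

```bash
mkdir -p pics; cat > h.py <<'E'
import numpy as np, cv2, pickle
from rig import sense, grab_frame, sign_off
def snap(n,tag):
    f=grab_frame(n); cv2.imwrite(f'pics/{tag}.png',f['img'][:,:,::-1]); pickle.dump(f,open(f'{tag}.pkl','wb')); return f
def ray(f,uv):
    R=cv2.Rodrigues(np.array(f['rvec'],float))[0]; t=np.array(f['tvec'],float).ravel()
    p=cv2.undistortPoints(np.array([[uv]],float),np.array(f['mtx']),np.array(f['dist']))[0,0]
    d=R.T@np.array([p[0],p[1],1]); return -R.T@t, d/np.linalg.norm(d)
def atz(f,uv,z):
    c,d=ray(f,uv); return c+d*(z-c[2])/d[2]
def tri(f1,a,f2,b):
    c1,d1=ray(f1,a); c2,d2=ray(f2,b)
    s=np.linalg.lstsq(np.c_[d1,-d2],c2-c1,rcond=None)[0]
    p,q=c1+d1*s[0],c2+d2*s[1]; return (p+q)/2,np.linalg.norm(p-q)
def proj(f,P): return cv2.projectPoints(np.array(P,float).reshape(-1,3),np.array(f['rvec'],float),np.array(f['tvec'],float),np.array(f['mtx']),np.array(f['dist']))[0].reshape(-1,2)
E
python3 -c "
from h import *
a=snap('scene','scene0');b=snap('side','side0');s=sense();print(s['eef_pos'],s['tcp_rot'],s['contact_force'])
for f in(a,b):print(ray(f,(280,210)))"
```

```text
[165.86868141 602.18369541 249.35043224] [-3.14040405e+00 -8.80582782e-07  2.87280111e+00] [-0.71748366  0.65232413  0.01552742]
(array([1189.51040347,  197.22142853,  735.36018814]), array([-0.6837299 , -0.17961479, -0.70728491]))
(array([421.92335407, 586.90302618, 801.61451694]), array([ 0.13646832, -0.63330661, -0.76177368]))
```

View pics/scene0.png

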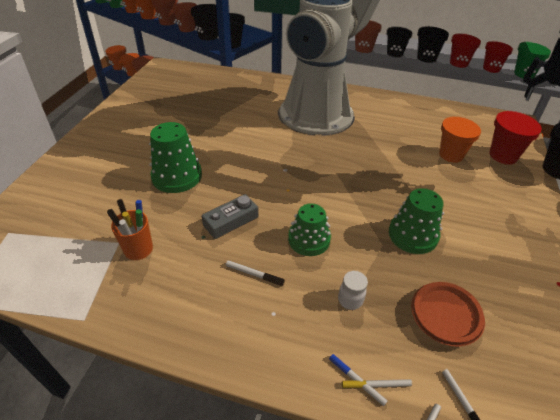

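View pics/side0.png

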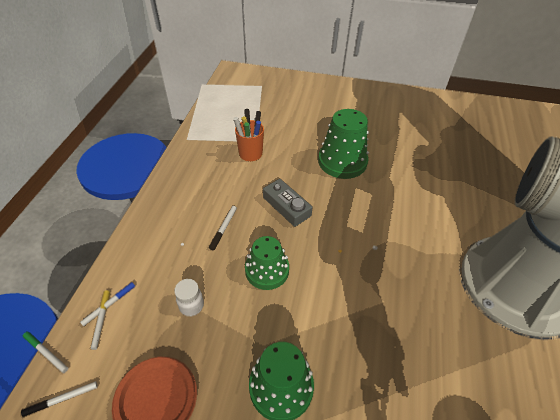

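The pots stand at scene (170,150), (310,230) and (418,220). The counter is at (230,215), with the bigger button apparently at (243,203). In the side view the three pots are at (345,145), (267,262) and (282,380), and the counter is at (287,202). I'll enlarge crops next.

```bash
python3 -c "
from h import *
a=cv2.imread('pics/scene0.png');b=cv2.imread('pics/side0.png')
def c(i,x,y,w=65,h=48,s=6):return cv2.resize(i[y:y+h,x:x+w],None,fx=s,fy=s,interpolation=cv2.INTER_CUBIC)
cv2.imwrite('pics/crops.png',np.vstack([np.hstack([c(a,390,182),c(a,198,190)]),np.hstack([c(b,250,335),c(b,256,174)])]))
A=pickle.load(open('scene0.pkl','rb'));B=pickle.load(open('side0.pkl','rb'))
for n,p,q in (('right pot',(426,195.5),(282,361)),('left pot',(170,130),(350,121)),('mid',(312,212),(266,246))): print(n,tri(A,p,B,q))
"
```

```text
right pot (array([464.88346863, 341.09146258, 128.3813182 ]), np.float64(3.4675845696252456))
left pot (array([ 431.63269227, -295.44179345,  149.24044263]), np.float64(4.90817691620722))
mid (array([554.74011987, 103.50715277,  94.40390361]), np.float64(0.6201746122655398))
```

View pics/crops.png

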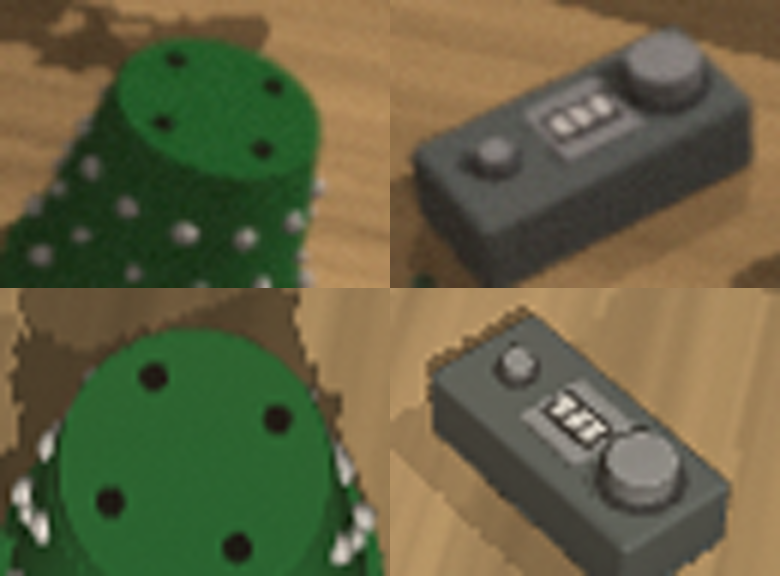

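The crops show the medium pot's four drain holes, averaging to scene (426.4,199.4) and side (282.4,364). The plunger top is at scene (243.8,199.4) and side (298.2,202.7). The reset button is at scene (215.3,215.2) and side (277.3,186).

```bash
python3 -c "
from h import *
A=pickle.load(open('scene0.pkl','rb'));B=pickle.load(open('side0.pkl','rb'))
for n,p,q,z in (('base',(426.0,199.0),(282,363.6),120),('plunger',(243.5,199.0),(297.8,202.3),54),('reset',(215,215),(277,185.6),48),('cup',(139,203),(247,118),140)): print(n,*tri(A,p,B,q),atz(A,p,z),atz(B,q,z))
"
```

```text
base [464.9037847  342.8180521  119.08695648] 1.5433139011913286 [465.402903   341.98646489 120.        ] [465.15085054 343.88935579 120.        ]
plunger [519.40625587 -71.00672056  52.29224186] 0.7298360084140255 [520.75065229 -70.68884018  54.        ] [519.27175291 -69.04850469  54.        ]
reset [ 583.56064043 -120.20664952   44.94691792] 0.05277397732715821 [ 586.21783401 -118.82939965   48.        ] [ 582.91331758 -117.31944624   48.        ]
cup [ 691.75450531 -235.87002923  151.79013367] 0.5288684623330707 [ 681.93425806 -244.3024688   140.        ] [ 696.65726414 -251.21547978  140.        ]
```

Emit:
{"api": "send_rows", "payload": {
  "moves": [
    [[0.03,-0.026,0,0,0,0,-1],[0.03,-0.026,0,0,0,0,-1],[0.03,-0.026,0,0,0,0,-1],[0.03,-0.026,0,0,0,0,-1],[0.03,-0.026,0,0,0,0,-1],[0.03,-0.026,0,0,0,0,-1],[0.03,-0.026,0,0,0,0,-1],[0.03,-0.026,0,0,0,0,-1],[0.03,-0.026,0,0,0,0,-1],[0.029,-0.025,0,0,0,0,-1]]
  ],
  "grip_force": 20
}}

```text
clock: 1.1
eef_pos: [465.9, 342.1, 249.7]
tcp_rot: [-3.141, -0.0, 2.873]
contact_force: [0.4, 1.0, 0.1]
opening: -0.0
grasp_force: 0.0
```

Emit:
{"api": "send_rows", "payload": {
  "moves": [
    [[-0.001,0.001,-0.02,0,0,0,-1],[0,0,-0.025,0,0,0,-1],[0,0,-0.025,0,0,0,-1],[0,0,-0.02,0,0,0,-1],[0,0,-0.01,0,0,0,-1],[0,0,0,0,0,0,-1],[0,0,0,0,0,0,-1],[0,0,0,0,0,0,-1]]
  ]
}}

```text
clock: 1.9
eef_pos: [464.6, 345.0, 151.1]
tcp_rot: [3.14, 0.001, 2.873]
contact_force: [-0.0, -0.4, 0.1]
opening: -0.002
grasp_force: 0.0
```

```bash
python3 -c "
from h import *
a=snap('scene','s1');b=snap('side','b1');s=sense();print(s['eef_pos'],s['contact_force'])
def c(i,x,y,w=65,h=95,s=6):return cv2.resize(i[y:y+h,x:x+w,::-1],None,fx=s,fy=s,interpolation=cv2.INTER_CUBIC)
cv2.imwrite('pics/c1.png',np.hstack([c(a['img'],390,135),c(b['img'],250,300)]))
for i in range(4): s=sense();print(s['contact_force'])
"
```

```text
[464.44709449 344.94748982 151.02606   ] [-0.23669872  0.0797221   0.40718102]
[-0.23669872  0.0797221   0.40718102]
[-0.23669872  0.0797221   0.40718102]
[-0.23669872  0.0797221   0.40718102]
[-0.23669872  0.0797221   0.40718102]
```

View pics/c1.png

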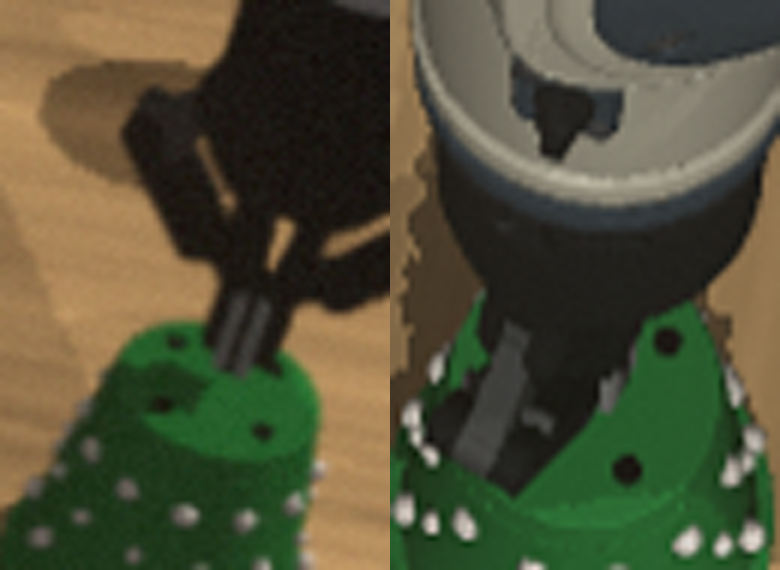

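The shut fingertips hover just above the middle of the base, at about (240,372) in the left crop. I'll go down slowly and watch the force.

Emit:
{"api": "send_rows", "payload": {
  "moves": [
    [[0,-0.002,-0.004,0,0,0,-1],[0,0,-0.004,0,0,0,-1],[0,0,-0.002,0,0,0,-1],[0,0,-0.002,0,0,0,-1],[0,0,0,0,0,0,-1],[0,0,0,0,0,0,-1]]
  ]
}}

```text
clock: 2.6
eef_pos: [463.9, 342.6, 137.9]
tcp_rot: [-3.141, -0.0, 2.873]
contact_force: [-1.3, -0.7, -0.8]
opening: 0.0
grasp_force: 0.2
```

Emit:
{"api": "send_rows", "payload": {
  "moves": [
    [[0,0,-0.001,0,0,0,-1],[0,0,-0.001,0,0,0,-1],[0,0,0,0,0,0,-1]]
  ]
}}

```text
clock: 2.9
eef_pos: [464.0, 342.6, 136.0]
tcp_rot: [3.141, 0.0, 2.873]
contact_force: [0.9, -0.0, 1.2]
opening: 0.0
grasp_force: 0.8
```

Emit:
{"api": "send_rows", "payload": {
  "moves": [
    [[0,0,-0.001,0,0,0,-1],[0,0,-0.001,0,0,0,-1],[0,0,0,0,0,0,-1]]
  ]
}}

```text
clock: 3.2
eef_pos: [464.0, 342.6, 134.0]
tcp_rot: [3.141, 0.0, 2.873]
contact_force: [1.2, 0.4, 3.0]
opening: 0.002
grasp_force: 1.4
```

Emit:
{"api": "send_rows", "payload": {
  "moves": [
    [[0,0,0,0,0,0,-1],[0,0,0,0,0,0,-1],[0,0,0,0,0,0,-1]]
  ]
}}

```text
clock: 3.5
eef_pos: [464.1, 342.6, 134.0]
tcp_rot: [3.141, 0.0, 2.873]
contact_force: [0.1, 0.7, 2.2]
opening: 0.001
grasp_force: 1.3
```

Contact is clear at about 2.5 N. I'll rest a little longer, then lift straight up.

Emit:
{"api": "send_rows", "payload": {
  "moves": [
    [[0,0,0,0,0,0,-1],[0,0,0,0,0,0,-1],[0,0,0,0,0,0,-1],[0,0,0.002,0,0,0,-1],[0,0,0.004,0,0,0,-1],[0,0,0.01,0,0,0,-1],[0,0,0.03,0,0,0,-1],[0,0,0.03,0,0,0,-1],[0,0,0.03,0,0,0,-1],[0,0,0,0,0,0,-1]]
  ]
}}

```text
clock: 4.5
eef_pos: [465.7, 343.8, 244.9]
tcp_rot: [3.136, 0.004, 2.873]
contact_force: [0.5, -0.3, -0.4]
opening: 0.0
grasp_force: 0.0
```

Emit:
{"api": "send_rows", "payload": {
  "moves": [
    [[0.006,-0.041,0,0,0,0,-1],[0.006,-0.041,0,0,0,0,-1],[0.006,-0.041,0,0,0,0,-1],[0.006,-0.041,0,0,0,0,-1],[0.006,-0.041,0,0,0,0,-1],[0.006,-0.041,0,0,0,0,-1],[0.005,-0.041,0,0,0,0,-1],[0.005,-0.041,0,0,0,0,-1],[0.005,-0.041,0,0,0,0,-1],[0.005,-0.043,0,0,0,0,-1]]
  ]
}}

```text
clock: 5.5
eef_pos: [519.5, -71.0, 239.8]
tcp_rot: [3.142, -0.001, 2.873]
contact_force: [0.9, -0.6, 0.1]
opening: 0.002
grasp_force: 0.0
```

Emit:
{"api": "send_rows", "payload": {
  "moves": [
    [[0,0,-0.03,0,0,0,-1],[0,0,-0.04,0,0,0,-1],[0,0,-0.04,0,0,0,-1],[0,0,-0.03,0,0,0,-1],[0,0,0,0,0,0,-1],[0,0,0,0,0,0,-1]]
  ]
}}

```text
clock: 6.1
eef_pos: [519.7, -69.4, 100.1]
tcp_rot: [-3.141, -0.001, 2.873]
contact_force: [-0.7, -0.3, 0.5]
opening: -0.001
grasp_force: 0.0
```

```bash
python3 -c "
from h import *
a=snap('scene','s2');b=snap('side','b2');s=sense();print(s['eef_pos'],s['contact_force'])
def c(i,x,y,w=65,h=95,s=6):return cv2.resize(i[y:y+h,x:x+w,::-1],None,fx=s,fy=s,interpolation=cv2.INTER_CUBIC)
cv2.imwrite('pics/c2.png',np.hstack([c(a['img'],205,140),c(b['img'],260,130)]))
"
```

```text
[521.10583195 -69.52599132 101.60215245] [-0.16953206 -0.46084898 -0.356972  ]
```

View pics/c2.png

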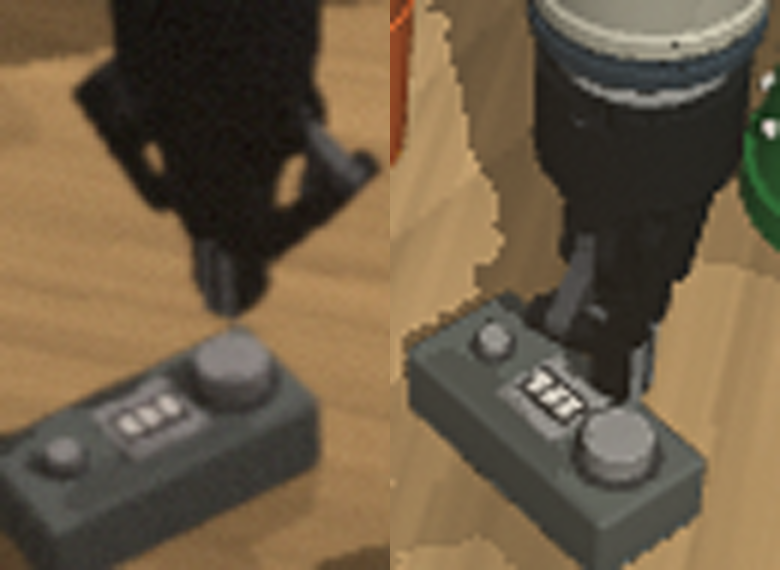

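The fingertips are right above the plunger, which sits at (235,360) in the left crop, and well away from the reset button. Going down in stages.

Emit:
{"api": "send_rows", "payload": {
  "moves": [
    [[0,0,-0.01,0,0,0,-1],[0,0,-0.01,0,0,0,-1],[0,0,-0.005,0,0,0,-1],[0,0,-0.003,0,0,0,-1],[0,0,-0.003,0,0,0,-1],[0,0,-0.002,0,0,0,-1],[0,0,0,0,0,0,-1],[0,0,0,0,0,0,-1]]
  ]
}}

```text
clock: 7.0
eef_pos: [519.7, -69.4, 67.0]
tcp_rot: [-3.142, -0.001, 2.873]
contact_force: [-2.7, 0.3, 3.1]
opening: 0.001
grasp_force: 1.6
```

Emit:
{"api": "send_rows", "payload": {
  "moves": [
    [[0,0,-0.001,0,0,0,-1],[0,0,0,0,0,0,-1],[0,0,0,0,0,0,-1]]
  ]
}}

```text
clock: 7.3
eef_pos: [519.9, -69.4, 66.0]
tcp_rot: [-3.142, -0.0, 2.873]
contact_force: [-2.7, 1.2, 4.5]
opening: -0.002
grasp_force: 1.9
```

Emit:
{"api": "send_rows", "payload": {
  "moves": [
    [[0,0,-0.001,0,0,0,-1],[0,0,0,0,0,0,-1],[0,0,0,0,0,0,-1]]
  ]
}}

```text
clock: 7.6
eef_pos: [519.9, -69.4, 65.7]
tcp_rot: [-3.142, -0.0, 2.873]
contact_force: [-4.8, 0.5, 14.0]
opening: 0.003
grasp_force: 6.9
```

The force jumped to 14 N and the arm stalled at z = 65.7, so the plunger is at its stop. I'll let it go and lift clear.

Emit:
{"api": "send_rows", "payload": {
  "moves": [
    [[0,0,0.002,0,0,0,-1],[0,0,0.006,0,0,0,-1],[0,0,0.02,0,0,0,-1],[0,0,0.04,0,0,0,-1],[0,0,0.04,0,0,0,-1],[0,0,0.04,0,0,0,-1],[0,0,0.03,0,0,0,-1],[0,0,0,0,0,0,-1],[0,0,0,0,0,0,-1],[0,0,0,0,0,0,-1]]
  ]
}}

```text
clock: 8.6
eef_pos: [519.5, -69.4, 242.0]
tcp_rot: [-3.141, -0.001, 2.873]
contact_force: [-0.6, 0.0, 0.2]
opening: 0.0
grasp_force: 0.0
```

```bash
python3 -c "
from h import *
a=snap('scene','s3')
s=sense();print(s['eef_pos'],s['contact_force'])"
```

```text
[519.30710784 -69.34910411 241.67555144] [ 0.22212489 -0.2904349   0.70697549]
```

View pics/s3.png

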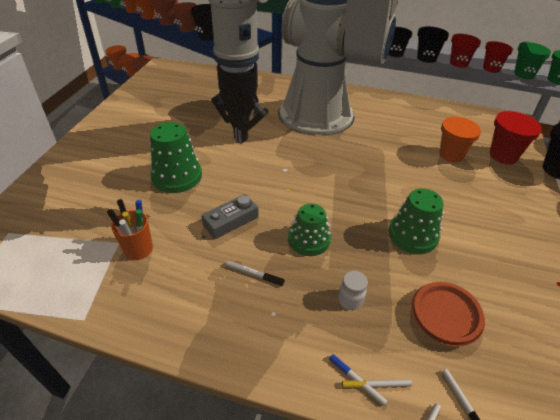

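The picture shows everything where it was: the medium pot at (416,220), and the plunger at (243,203), back up. The hand is clear.

```bash
python3 -c "
from rig import sign_off
print(sign_off())"
```

```text
the job is handed in; nothing more can be done
None
```

I touched the medium pot's base at about 2.5 N for over half a second, pressed the big plunger to its stop and let it go, and handed the job in with the hand clear; the last picture showed nothing moved, but no verdict came back.

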